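# Tip the spice shaker out of the round canister

## Robot

A 7-joint arm with a two-finger parallel gripper is mounted at the origin on the work surface. World frame = base frame: x ahead of the robot, y to its left, z up, the work surface at z = 0. Lengths are in m, angles in rad, forces in N, time in s.
With the tool pointing down it reaches from about 0.35 to 0.9 m from the base axis. Payload 19.9 kg.
Tool frame: the origin (TCP) lies on the centre line of the jaws, within the pads' length; the fingertips stand 14 mm ahead of it and the grasp point (between the pads) lies 5 mm behind it; z points along the fingers, y is the direction in which the jaws open and shut (so a half turn about z gives the same grasp; the last joint's range is limited). The gripper opens to 94 mm and grips with 3 to 60 N. Pads are 16 mm wide; open, the fingers measure 119 mm over their backs; the gripper's body (75 mm by 177 mm) begins 78 mm behind the grasp point.
Start: joints at [-1.216, 0.417, -0.01, 1.614, 0.005, 1.111, -0.053], TCP at [0.241, 0.577, 0.219] pointing down, gripper open.
Joint ranges: [-2.81, 2.81], [-0.39, 2.02], [-1.27, 1.25], [0.06, 2.57], [-1.19, 4.33], [0.19, 2], [-2.82, 2.82]. Speed limits (rad/s): [1.89, 1.89, 2.39, 2.39, 3.01, 3.01, 3.01].

## Interface

Orientations are given as a unit quaternion [x, y, z, w].
In Python, from cell import status, snapshot, arm gives the robot as it stands.
- The arm moves only by the shell command python3 -m jog 'ROWS'. ROWS is JSON, a list of rows, each an object of numbers: "dx", "dy", "dz": the shift along the tool's x, y, z in mm; "wx", "wy", "wz": the turn, a rotation vector about the tool's x, y, z in rad; "hand": the closure in counts, from 0 (fully open) to 255 (shut). A call has 1 to 10 rows; each row shifts and turns the pose as measured when the row begins, along the tool's axes as they then stand; what a row does not reach is not made up. A row lasts 1/8 s, in which the tool goes at most 62.5 mm and 10.7 degrees, less where a joint would pass 70% of its speed; a pose out of reach is approached as far as the arm can. A call with a gripper value outside its range is refused whole. The fingers move at their own pace and stop on an object; the grip force is fixed at half the most. Time passes only in rows, so rows that do not move let the fingers close. It gives the time, the measured TCP pose, the force and the opening at its end, in the units of the state.
- status.state(): the state, without advancing time (a new reading comes with each control period).
- snapshot(name): name is "side" or "top"; returns a dict with "pixels" (420x560x3 uint8, red, green, blue), "depth" (420x560 float32, m along the optical axis (not along the pixel's ray), 0 where there is no reading), "fx", "fy", "cx", "cy" (pixels), "cam_to_world" (4x4, takes a point from camera to world coordinates). Camera axes: x right, y down, z forward; pixel columns grow to the right and rows downward; lengths in m; the calibration is good to about 2 mm. A picture is of the moment at which its call begins.
- arm.job_done(): hands the job in, once; it reports no verdict.
The state is a dict: "time_s": time; "joint_pos": joint angles; "qvel": joint speeds; "tau": joint torques, N m; "position": TCP position; "orientation": TCP orientation; "ft_force": force on the tool from outside, world axes, zero at the start; "moment": the same for the moment, N m; "gripper_width": opening from 0.0 (shut) to 1.0 (fully open).
Only numpy, scipy, OpenCV 4.12 (cv2) and the standard library are available. Lean on these libraries where they do the work, as an engineer would, in place of code of your own. Each camera call takes 0.05 s, during which the arm holds its last target. There are 200 camera calls.

## Task

The spice shaker has dropped deep inside the tall round steel canister, which hangs on a swivel in its wooden stand. Tip the round canister over, away from the robot and nearly as far as it goes, so that the shaker slides out into the white bowl, then let the canister swing back upright. Leave the bowl where it is and the square canister upright.

Things in the scene. Friction and masses are not known exactly. Their poses are not given: they have to be found in the camera images.
- round_can: Round steel canister, 60 mm outside, 54 inside, on side pins. Origin: on its axis at the pins, 160 mm above the worktop; rim 95 above, inner floor 75 below, underside 96 below. z to the mouth; x (level at start) is the tipping direction, away from the robot. Turns about its y only, 0 to 135 deg; 3 to 5 N on the wall above the pins tips it. Bottom-heavy, damped: rights itself in 2 s when let go.
- square_can: Square steel canister, 60 x 60 mm; heights, origin, axes and swivel as the round one. Stays upright. Left or right of the round one, 240 to 480 mm away. Each hangs in a fixed wooden stand: two uprights beside it, 32 mm deep (x), outer faces at y +-54 mm, 181 mm high; low base (48 mm) reaching 95 mm behind the pins, towards the robot.
- shaker: Spice shaker: amber cylinder, paper label, metal cap, 38 mm across, 65 long, about 80 g; origin at its middle, z along it. Starts standing in the round canister, its top 105 mm below the rim, no room for fingers. It slides out only once the canister is over by 120 to 125 degrees; tip it nearly to its stop at 135 and wait a second.
- bowl: White ceramic bowl, loose, 220 mm across, 50 mm high, 600 g; origin at the centre of its underside. Stands in front of the round canister, centre about 150 mm from the pins in the tipping direction, where it catches the shaker.
Not all that is in view belongs to the job. Leave any pink look-alike of the bowl alone. What is shaped like the part that bears round_can but turquoise is not meant.

How it is judged:
By the outcome, as a careful person would: the job done as asked, in the order asked, and still so for the second after the job is handed in, with the robot touching nothing.
It also fails if it takes over 40 s, if anything falls off the work surface, if the arm or the gripper's body presses on something with over 40 N, if the wrist force passes 120 N, or if a joint passes its speed limit or range.

## Working session

There is one attempt and no reset: what is moved stays moved. The work goes in short steps, Python scripts to look and compute and a shell command to move; the robot and the scene stay as the last step left them, time stands still between calls to the robot, and variables do not carry over. Pictures are saved under pics/ and viewed, about 8 in all and at most 12, crops included, and the job is handed in when it is done.

```bash
mkdir -p pics; ls; cat > h.py <<'E'
import numpy as np,cv2
from cell import status,snapshot,arm
def snap(n,f):
    s=snapshot(n); np.savez(f'pics/{f}.npz',**s); cv2.imwrite(f'pics/{f}.png',s['pixels'][:,:,::-1]); return s
def cloud(s):
    d=s['depth'];v,u=np.mgrid[:d.shape[0],:d.shape[1]]
    p=np.stack([(u-s['cx'])/s['fx']*d,(v-s['cy'])/s['fy']*d,d,np.ones_like(d)],-1)
    w=(p@np.array(s['cam_to_world']).T)[...,:3]; w[d<=0]=np.nan; return w
E
python3 - <<'E'
from h import *
a=snap('side','side0');b=snap('top','top0')
cv2.imwrite('pics/both0.png',cv2.resize(np.vstack([a['pixels'],b['pixels']])[:,:,::-1],None,fx=.71,fy=.71))
print(status.state())
for s in(a,b):print(np.round(s['cam_to_world'],3),s['fx'])
E
```

```text
pics
{'time_s': 0.1, 'joint_pos': array([-1.2165034 ,  0.41789672, -0.01030106,  1.6140923 ,  0.00468814,
        1.1106769 , -0.05296544]), 'qvel': array([-6.91196254e-04, -1.69640280e-03,  1.60350251e-03,  9.12991514e-04,
       -9.70229861e-04,  1.82864004e-06, -6.68903590e-04]), 'tau': array([ 1.66533486e-03, -8.52574039e+01,  6.40838519e-01, -4.26700652e+01,
       -4.87805740e-02,  1.63495116e-02,  4.17191222e-05]), 'position': array([0.24085036, 0.57639571, 0.21890791]), 'orientation': array([ 1.96589897e-01,  9.80485664e-01, -5.20409158e-04, -6.69153187e-05]), 'ft_force': array([-0.3912146 ,  0.03654294,  0.24236121]), 'moment': array([ 0.04272689, -0.01052648,  0.01745842]), 'gripper_width': 1.001242556902383}
[[ 0.996 -0.047  0.072  0.494]
 [-0.084 -0.717  0.692 -0.724]
 [ 0.019 -0.696 -0.718  0.858]
 [ 0.     0.     0.     1.   ]] 480.0861971065033
[[-0.026 -0.997  0.079  0.505]
 [-0.999  0.028  0.029 -0.019]
 [-0.031 -0.078 -0.996  0.946]
 [ 0.     0.     0.     1.   ]] 444.9839914041947
```

View pics/both0.png

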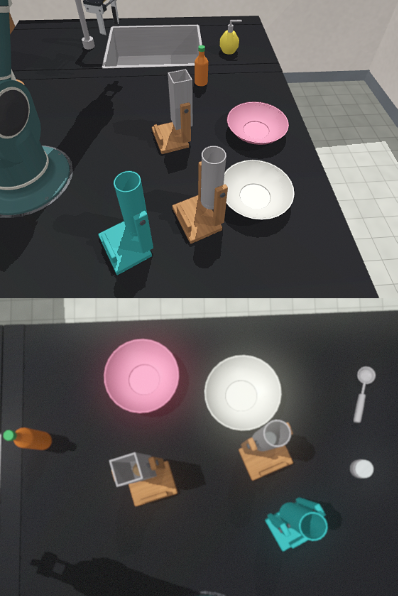

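The views show the steel round canister at top-full px ~(390,190) and side-full px ~(300,218). It could be confused with the turquoise one (top (440,320), side (180,255)) or the square one (top (178,242), side (253,108)). The white bowl is at top ~(342,133), the pink one at (200,105). I choose the steel round canister in the wooden stand, and will measure it and check a crop.

```bash
python3 - <<'E'
from h import *
b=dict(np.load('pics/top0.npz'));a=dict(np.load('pics/side0.npz'))
w=cloud(b);ws=cloud(a)
def rep(w,n,m):
    q=w[m]; 
    if len(q)<5: print(n,len(q));return
    (c,sz,ang)=cv2.minAreaRect((q[:,:2]*1000).astype(np.float32)); e,r=cv2.minEnclosingCircle((q[:,:2]*1000).astype(np.float32))
    print(n,len(q),np.round(c),np.round(sz),round(ang,1),'circ',np.round(e),round(r),'mean',np.round(q.mean(0)*1000))
v,u=np.mgrid[:420,:560]
for nm,W,(u0,u1,v0,v1) in(('round',w,(340,420,165,220)),('square',w,(145,225,210,275)),('turq',w,(370,480,270,360)),('round side',ws,(270,330,195,250)),('square side',ws,(230,275,90,130))):
    box=(u>u0)&(u<u1)&(v>v0)&(v<v1)
    rep(W,nm+' rim',box&(abs(W[...,2]-.253)<.006))
box=(u>330)&(u<430)&(v>165)&(v<260)
rep(w,'upright tops',box&(abs(w[...,2]-.181)<.005)); rep(w,'base',box&(abs(w[...,2]-.048)<.006))
box=(u>280)&(u<410)&(v>70)&(v<190)
rep(w,'bowl rim',box&(abs(w[...,2]-.049)<.004))
rep(w,'pink rim',(u>140)&(u<260)&(v>40)&(v<175)&(abs(w[...,2]-.049)<.004))
c=b['pixels'][150:270,320:440,::-1];d=a['pixels'][190:350,240:400,::-1]
cv2.imwrite('pics/crop1.png',np.hstack([cv2.resize(c,(400,400)),cv2.resize(d,(400,400))]))
E
```

```text
round rim 286 [ 576. -171.] [58. 58.] 88.9 circ [ 576. -172.] 30 mean [ 576. -172.  253.]
square rim 370 [505. 162.] [60. 61.] 15.7 circ [505. 161.] 42 mean [505. 163. 253.]
turq rim 348 [ 374. -239.] [60. 59.] 53.8 circ [ 375. -239.] 30 mean [ 373. -240.  252.]
round side rim 340 [ 575. -172.] [60. 58.] 47.3 circ [ 575. -172.] 31 mean [ 575. -173.  253.]
square side rim 298 [505. 163.] [61. 66.] 15.3 circ [504. 163.] 42 mean [505. 161. 253.]
upright tops 264 [ 576. -171.] [ 52. 108.] 21.6 circ [ 575. -172.] 55 mean [ 569. -155.  180.]
base 438 [ 558. -172.] [154. 109.] 15.7 circ [ 562. -170.] 89 mean [ 553. -180.   47.]
bowl rim 895 [ 718. -124.] [217. 217.] 39.5 circ [ 718. -124.] 109 mean [ 723. -128.   48.]
pink rim 855 [777. 169.] [217. 217.] 28.4 circ [777. 169.] 110 mean [785. 173.  48.]
```

View pics/crop1.png

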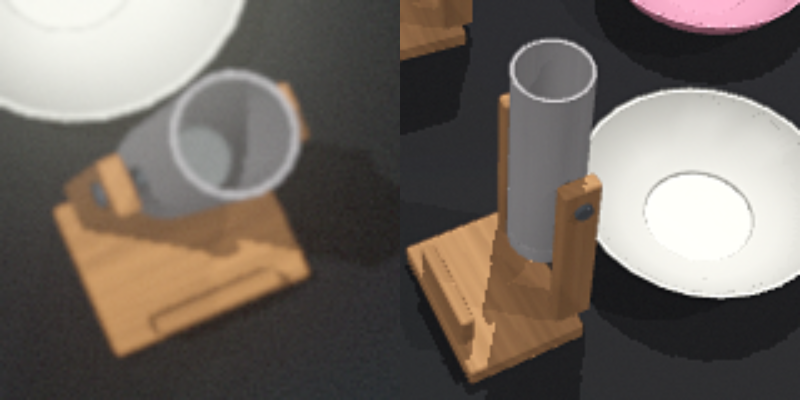

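The crop confirms the choice: steel round canister in a wooden stand, shaker cap visible inside. The pins are at (576,-172), and the direction to the white bowl (718,-124) gives a yaw of about 18.5° at 150 mm. The rim is at 253 mm with a 30 mm radius, as it should be. Plan: push the back wall with closed fingers pointing down, 75 mm above the pins, along the arc.

```bash
python3 -m jog '[{"dz":-60,"hand":255},{"dz":-50,"hand":255},{"wz":-0.18,"hand":255},{"wz":-0.18,"hand":255},{"wz":-0.18,"hand":255},{"wz":-0.18,"hand":255}]'
cat > go.py <<'E'
import sys
from h import *
from scipy.spatial.transform import Rotation as R
PIN=np.array([.576,-.1715]);D=np.array([.948,.317]);N=np.array([-.317,.948])
s=status.state();p=s['position'];r=R.from_quat(s['orientation'])
# args: u (along tip dir), z of TCP, in mm; lateral 0
for a in sys.argv[1:]:
    u,z=map(float,a.split(','))
    t=np.r_[PIN+D*u/1000,z/1000]; print(a,'tool shift',np.round(r.inv().apply(t-p)*1000,1))
Rg=np.c_[np.r_[-D,0],np.r_[-np.r_[-D[1],D[0]]*-1,0]*-1,[0,0,-1]]
Rg=np.c_[np.r_[-D,0],np.cross([0,0,-1],np.r_[-D,0]),[0,0,-1]]
print('rotvec',np.round((r.inv()*R.from_matrix(Rg)).as_rotvec(),3))
q=p[:2]-PIN;print('u,lat,z',np.round([q@D*1000,q@N*1000,p[2]*1000],1),'F',np.round(s['ft_force'],1),'w',round(s['gripper_width'],2),'t',s['time_s'],'q',np.round(s['joint_pos'],2))
E
python3 go.py -60,330
```

```text
-60,330 tool shift [-552.4 -600.5 -110.4]
rotvec [-0.001 -0.    -0.718]
u,lat,z [-80.6 815.2 218.9] F [-0.4  0.   0.2] w 1.0 t 0.1 q [-1.22  0.42 -0.01  1.61  0.    1.11 -0.05]validation failed for argument at $[0]...
```

```bash
python3 -m jog '[{"dx":0,"dy":0,"dz":-60,"wx":0,"wy":0,"wz":0,"hand":255},{"dx":0,"dy":0,"dz":-50,"wx":0,"wy":0,"wz":-0.1,"hand":255},{"dx":0,"dy":0,"dz":0,"wx":0,"wy":0,"wz":-0.18,"hand":255},{"dx":0,"dy":0,"dz":0,"wx":0,"wy":0,"wz":-0.18,"hand":255},{"dx":0,"dy":0,"dz":0,"wx":0,"wy":0,"wz":-0.18,"hand":255},{"dx":0,"dy":0,"dz":0,"wx":0,"wy":0,"wz":-0.1,"hand":255}]'; python3 go.py -60,330
```

```text
time_s: 0.85
position: [0.2404, 0.5756, 0.3305]
orientation: [-0.183, 0.983, -0.002, -0.001]
ft_force: [-0.6, 0.2, -0.3]
gripper_width: 0.399
-60,330 tool shift [  15.2 -815.1    3.8]
rotvec [-0.004 -0.003  0.045]
u,lat,z [-81.3 814.7 330.5] F [-0.6  0.2 -0.3] w 0.4 t 0.85 q [-1.13  0.35 -0.13  1.46  0.04  1.34  0.68]
```

```bash
python3 -m jog '[{"dx":0,"dy":0,"dz":0,"wx":0,"wy":0,"wz":0.045,"hand":255},{"dx":0,"dy":-50,"dz":0,"wx":0,"wy":0,"wz":0,"hand":255},{"dx":0,"dy":-50,"dz":0,"wx":0,"wy":0,"wz":0,"hand":255},{"dx":0,"dy":-50,"dz":0,"wx":0,"wy":0,"wz":0,"hand":255},{"dx":0,"dy":-50,"dz":0,"wx":0,"wy":0,"wz":0,"hand":255},{"dx":0,"dy":-50,"dz":0,"wx":0,"wy":0,"wz":0,"hand":255},{"dx":0,"dy":-50,"dz":0,"wx":0,"wy":0,"wz":0,"hand":255},{"dx":0,"dy":-50,"dz":0,"wx":0,"wy":0,"wz":0,"hand":255}]'; python3 go.py -60,330
```

```text
time_s: 1.85
position: [0.3526, 0.2347, 0.3291]
orientation: [-0.163, 0.987, -0.004, -0.003]
ft_force: [0.4, 1.1, 0.4]
gripper_width: 0.001
-60,330 tool shift [ -21.1 -456.2    1.8]
rotvec [-0.006 -0.008  0.004]
u,lat,z [-83.  455.9 329.1] F [0.4 1.1 0.4] w 0.0 t 1.85 q [-0.76 -0.05  0.1   1.92  0.01  1.27  1.23]
```

```bash
python3 -m jog '[{"dx":-3,"dy":-50,"dz":0,"wx":0,"wy":0,"wz":0,"hand":255},{"dx":-3,"dy":-50,"dz":0,"wx":0,"wy":0,"wz":0,"hand":255},{"dx":-3,"dy":-50,"dz":0,"wx":0,"wy":0,"wz":0,"hand":255},{"dx":-3,"dy":-50,"dz":0,"wx":0,"wy":0,"wz":0,"hand":255},{"dx":-3,"dy":-50,"dz":0,"wx":0,"wy":0,"wz":0,"hand":255},{"dx":-3,"dy":-50,"dz":0,"wx":0,"wy":0,"wz":0,"hand":255},{"dx":-3,"dy":-50,"dz":0,"wx":0,"wy":0,"wz":0,"hand":255},{"dx":0,"dy":-50,"dz":0,"wx":0,"wy":0,"wz":0,"hand":255}]'; python3 go.py -60,330
```

```text
time_s: 2.85
position: [0.503, -0.1503, 0.3312]
orientation: [-0.164, 0.987, -0.003, -0.003]
ft_force: [0.1, -0.1, 0.3]
gripper_width: 0.005
-60,330 tool shift [ -2.3 -43.3   1.4]
rotvec [-0.005 -0.007  0.006]
u,lat,z [-62.5  43.3 331.2] F [ 0.1 -0.1  0.3] w 0.0 t 2.85 q [-0.3   0.16  0.6   1.73 -0.09  1.28  2.22]
```

```bash
python3 -m jog '[{"dx":0,"dy":-43,"dz":0,"wx":0,"wy":0,"wz":0,"hand":255},{"dx":0,"dy":0,"dz":0,"wx":0,"wy":0,"wz":0,"hand":255},{"dx":0,"dy":0,"dz":42,"wx":0,"wy":0,"wz":0,"hand":255},{"dx":0,"dy":0,"dz":40,"wx":0,"wy":0,"wz":0,"hand":255},{"dx":0,"dy":0,"dz":0,"wx":0,"wy":0,"wz":0,"hand":255}]'; python3 go.py -60,249
python3 - <<'E'
from h import *
a=snap('side','s1');b=snap('top','t1')
cv2.imwrite('pics/b1.png',np.hstack([cv2.resize(a['pixels'][120:370,200:450],(400,400)),cv2.resize(b['pixels'][50:300,260:510],(400,400))])[:,:,::-1])
E
```

```text
time_s: 3.48
position: [0.5162, -0.1947, 0.2466]
orientation: [-0.162, 0.987, -0.003, -0.004]
ft_force: [-0.0, 0.4, 1.4]
gripper_width: 0.006
-60,249 tool shift [-4.1  3.  -2.4]
rotvec [-0.006 -0.009  0.003]
u,lat,z [-64.1  -3.1 246.6] F [-0.   0.4  1.4] w 0.01 t 3.475 q [-0.2   0.3   0.61  1.78 -0.18  1.12  2.36]
```

View pics/b1.png

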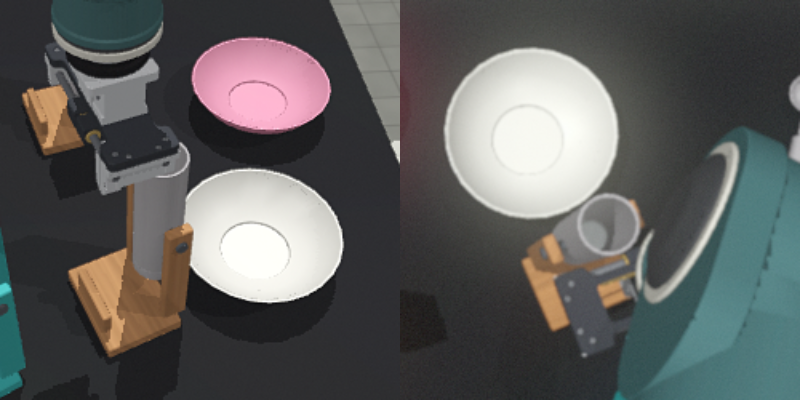

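```bash
python3 -m jog '[{"dx":-13,"dy":3,"dz":-1,"wx":0,"wy":-0.009,"wz":0,"hand":255},{"dx":-13,"dy":0,"dz":-1,"wx":0,"wy":0,"wz":0,"hand":255},{"dx":-14,"dy":0,"dz":-4,"wx":0,"wy":0,"wz":0,"hand":255},{"dx":-14,"dy":0,"dz":-2,"wx":0,"wy":0,"wz":0,"hand":255},{"dx":-14,"dy":0,"dz":1,"wx":0,"wy":0,"wz":0,"hand":255},{"dx":-14,"dy":0,"dz":3,"wx":0,"wy":0,"wz":0,"hand":255},{"dx":-13,"dy":0,"dz":6,"wx":0,"wy":0,"wz":0,"hand":255}]'; python3 go.py 30,245 52,228
```

```text
time_s: 4.45
position: [0.6141, -0.1595, 0.2519]
orientation: [-0.163, 0.987, -0.004, 0.005]
ft_force: [-3.4, -0.8, 0.9]
gripper_width: 0.006
30,245 tool shift [10.   0.8  6.8]
52,228 tool shift [-11.9   0.9  24. ]
rotvec [-0.009  0.008  0.004]
u,lat,z [ 39.9  -0.7 251.9] F [-3.4 -0.8  0.9] w 0.01 t 4.45 q [-0.21  0.45  0.57  1.58 -0.25  1.18  2.31]
```

```bash
python3 -m jog '[{"dx":-4,"dy":0,"dz":12,"wx":0,"wy":0,"wz":0,"hand":255},{"dx":-7,"dy":0,"dz":12,"wx":0,"wy":0,"wz":0,"hand":255},{"dx":-7,"dy":0,"dz":12,"wx":0,"wy":0,"wz":0,"hand":255},{"dx":-8,"dy":0,"dz":12,"wx":0,"wy":0,"wz":0,"hand":255}]'; python3 go.py 75,204 85,190 88,176
```

```text
time_s: 4.95
position: [0.6435, -0.15, 0.2023]
orientation: [-0.163, 0.987, -0.004, 0.007]
ft_force: [-2.8, -1.1, 4.3]
gripper_width: 0.006
75,204 tool shift [-4.1  1.  -1.7]
85,190 tool shift [-13.9   1.1  12.4]
88,176 tool shift [-16.8   1.2  26.5]
rotvec [-0.01   0.013  0.005]
u,lat,z [ 70.8  -1.  202.3] F [-2.8 -1.1  4.3] w 0.01 t 4.95 q [-0.2   0.54  0.54  1.56 -0.3   1.11  2.31]
```

```bash
python3 -m jog '[{"dx":-14,"dy":0,"dz":10,"wx":0,"wy":0.013,"wz":0,"hand":255},{"dx":-3,"dy":0,"dz":14,"wx":0,"wy":0,"wz":0,"hand":255},{"dx":0,"dy":0,"dz":14,"wx":0,"wy":0,"wz":0,"hand":255},{"dx":2,"dy":0,"dz":8,"wx":0,"wy":0,"wz":0,"hand":255},{"dx":0,"dy":0,"dz":0,"wx":0,"wy":0,"wz":0,"hand":255}]'; python3 go.py 85,149 83,145
python3 - <<'E'
from h import *
a=snap('side','s2');b=snap('top','t2')
cv2.imwrite('pics/b2.png',np.hstack([cv2.resize(a['pixels'][120:370,200:450],(400,400)),cv2.resize(b['pixels'][50:300,260:510],(400,400))])[:,:,::-1])
E
```

```text
time_s: 5.58
position: [0.6588, -0.1456, 0.1519]
orientation: [-0.163, 0.987, -0.005, 0.001]
ft_force: [1.9, 1.1, 2.0]
gripper_width: 0.008
85,149 tool shift [1.8 1.7 2.9]
83,145 tool shift [3.8 1.8 6.9]
rotvec [-0.011  0.     0.005]
u,lat,z [ 86.7  -1.7 151.9] F [1.9 1.1 2. ] w 0.01 t 5.575 q [-0.19  0.62  0.52  1.56 -0.33  1.05  2.31]
```

View pics/b2.png

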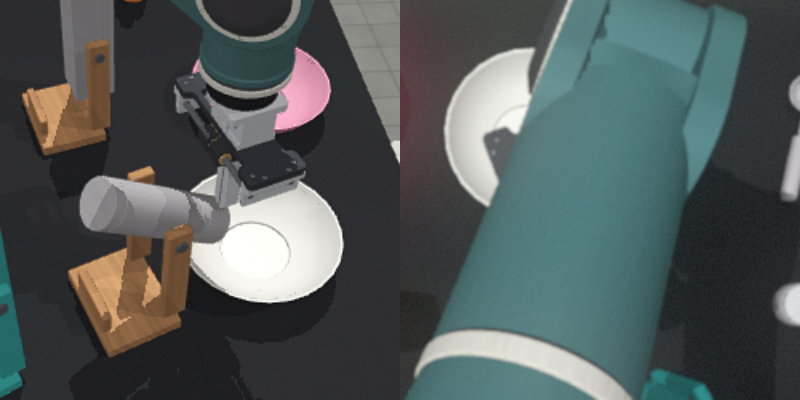

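```bash
python3 -m jog '[{"dx":2,"dy":0,"dz":4,"wx":0,"wy":0,"wz":0,"hand":255},{"dx":2,"dy":0,"dz":3,"wx":0,"wy":0,"wz":0,"hand":255},{"dx":0,"dy":0,"dz":0,"wx":0,"wy":0,"wz":0,"hand":255},{"dx":0,"dy":0,"dz":0,"wx":0,"wy":0,"wz":0,"hand":255},{"dx":0,"dy":0,"dz":0,"wx":0,"wy":0,"wz":0,"hand":255},{"dx":0,"dy":0,"dz":0,"wx":0,"wy":0,"wz":0,"hand":255},{"dx":0,"dy":0,"dz":0,"wx":0,"wy":0,"wz":0,"hand":255},{"dx":0,"dy":0,"dz":0,"wx":0,"wy":0,"wz":0,"hand":255},{"dx":0,"dy":0,"dz":0,"wx":0,"wy":0,"wz":0,"hand":255},{"dx":0,"dy":0,"dz":0,"wx":0,"wy":0,"wz":0,"hand":255}]'; python3 go.py 83,145
python3 - <<'E'
from h import *
a=snap('side','s3')
cv2.imwrite('pics/b3.png',cv2.resize(a['pixels'][170:370,200:450],(500,400))[:,:,::-1])
E
```

```text
time_s: 6.92
position: [0.6559, -0.1466, 0.1464]
orientation: [-0.163, 0.987, -0.005, 0.002]
ft_force: [3.2, 0.7, 0.8]
gripper_width: 0.005
83,145 tool shift [0.7 1.7 1.4]
rotvec [-0.011  0.003  0.005]
u,lat,z [ 83.6  -1.7 146.4] F [3.2 0.7 0.8] w 0.0 t 6.925 q [-0.18  0.62  0.52  1.57 -0.33  1.03  2.32]
```

View pics/b3.png

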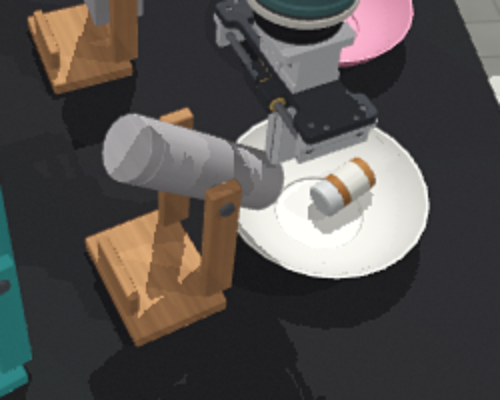

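The shaker (crop px ~(343,187)) lies in the bowl, clear of the canister. I'll release by lifting straight up.

```bash
python3 -m jog '[{"dx":-8,"dy":0,"dz":-20,"wx":0,"wy":0,"wz":0,"hand":255},{"dx":-5,"dy":0,"dz":-45,"wx":0,"wy":0,"wz":0,"hand":255},{"dx":0,"dy":0,"dz":-50,"wx":0,"wy":0,"wz":0,"hand":255},{"dx":0,"dy":0,"dz":-50,"wx":0,"wy":0,"wz":0,"hand":255},{"dx":0,"dy":0,"dz":-50,"wx":0,"wy":0,"wz":0,"hand":255},{"dx":0,"dy":0,"dz":-40,"wx":0,"wy":0,"wz":0,"hand":255}]'
Z='{"dx":0,"dy":0,"dz":0,"wx":0,"wy":0,"wz":0,"hand":255}'; python3 go.py 90,400
```

```text
time_s: 7.72
position: [0.6634, -0.1415, 0.4042]
orientation: [-0.161, 0.987, -0.005, -0.004]
ft_force: [0.2, 0.2, -0.4]
gripper_width: 0.003
90,400 tool shift [ 2.4 -0.7  4.2]
rotvec [-0.008 -0.01   0.002]
u,lat,z [ 92.4   0.8 404.2] F [ 0.2  0.2 -0.4] w 0.0 t 7.725 q [-0.2   0.47  0.59  1.2  -0.24  1.54  2.23]
```

```bash
for i in 1 2 3; do python3 -m jog '[{"dx":0,"dy":0,"dz":0,"wx":0,"wy":0,"wz":0,"hand":255},{"dx":0,"dy":0,"dz":0,"wx":0,"wy":0,"wz":0,"hand":255},{"dx":0,"dy":0,"dz":0,"wx":0,"wy":0,"wz":0,"hand":255},{"dx":0,"dy":0,"dz":0,"wx":0,"wy":0,"wz":0,"hand":255},{"dx":0,"dy":0,"dz":0,"wx":0,"wy":0,"wz":0,"hand":255},{"dx":0,"dy":0,"dz":0,"wx":0,"wy":0,"wz":0,"hand":255},{"dx":0,"dy":0,"dz":0,"wx":0,"wy":0,"wz":0,"hand":255},{"dx":0,"dy":0,"dz":0,"wx":0,"wy":0,"wz":0,"hand":255}]' >/dev/null; done; python3 go.py
python3 - <<'E'
from h import *
a=snap('side','s4');w=cloud(a)
cv2.imwrite('pics/b4.png',a['pixels'][:,:,::-1])
v,u=np.mgrid[:420,:560]
for n,(u0,u1,v0,v1),z in(('round',(270,330,195,250),.253),('square',(225,280,85,130),.253),('bowl',(300,430,200,320),.049)):
    q=w[(u>u0)&(u<u1)&(v>v0)&(v<v1)&(abs(w[...,2]-z)<.005)]
    if len(q)>4: print(n,len(q),[np.round(x) for x in cv2.minEnclosingCircle((q[:,:2]*1000).astype(np.float32))])
E
```

```text
rotvec [-0.008 -0.012  0.   ]
u,lat,z [9.120e+01 1.000e-01 4.034e+02] F [-0.9  0.4 -0.8] w 0.0 t 10.725 q [-0.2   0.47  0.59  1.2  -0.24  1.54  2.23]
round 314 [array([ 576., -171.]), np.float64(31.0)]
square 277 [array([505., 161.]), np.float64(44.0)]
bowl 1051 [array([683., -81.]), np.float64(178.0)]
```

View pics/b4.png

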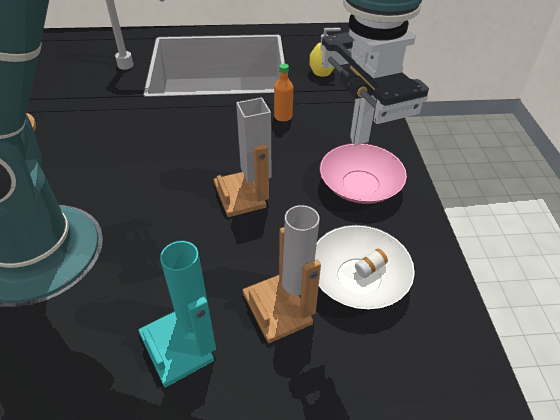

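The round canister is upright at (300,218), the shaker lies in the white bowl at (371,263), and the square canister is upright. The bowl circle (r 178) picked up stand points, so I'll check the bowl against the first picture, then hand in.

```bash
python3 - <<'E'
from h import *
for f in('side0','s4'):
    a=np.load(f'pics/{f}.npz');w=cloud(a);p=a['pixels'].astype(int)
    q=w[(w[...,2]>.042)&(w[...,2]<.055)&(p.min(-1)>150)&(np.hypot(w[...,0]-.718,w[...,1]+.124)<.135)]
    q=q[np.hypot(q[:,0]-.718,q[:,1]+.124)>.09]
    print(f,len(q),[np.round(x,1) for x in cv2.minEnclosingCircle((q[:,:2]*1000).astype(np.float32))],np.round(q.mean(0)*1000,1))
print(arm.job_done())
E
```

```text
side0 950 [array([ 716.7, -121.9]), np.float64(110.6)] [744.2 -98.8  47.6]
s4 946 [array([ 715.9, -121.9]), np.float64(111.3)] [743.8 -99.2  47.7]
the job is handed in; nothing more can be done
None
```

The shaker is out of the round canister and lying in the white bowl, and the job is handed in, at about 11 s of the 40 s allowed.

I pushed the round canister's back wall over with the closed fingers to about 131° (estimated from the finger position, stop at 135°) and held about a second. Then I lifted the fingers clear and the canister swung back by itself.

**Last checks before hand-in:**
- **Round canister:** upright, with its rim centre at (576, -171) mm against (575, -172) at the start.
- **Shaker:** seen lying in the white bowl in the last picture.
- **Bowl:** moved less than 1 mm from where it started. My first measurement of it gave a wrong circle (radius 178 mm) because it included points on the stand. The repeat, limited to the bowl's rim, gave 111 mm, the same as at the start.
- **Square canister:** upright and not moved.
- **Robot:** about 15 cm above everything and touching nothing. The contact force in the readings I took stayed around 5 N.

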